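# Pull the tapped plug from a sump pump

## Robot

A 6-joint arm with a two-finger parallel gripper is mounted at the origin on the work surface. World frame = base frame: x ahead of the robot, y to its left, z up, the work surface at z = 0. Lengths are in mm, angles in rad, forces in N, time in s.
With the tool pointing down it reaches from about 300 to 775 mm from the base axis. Payload 14.6 kg.
Tool frame: the origin (TCP) lies on the centre line of the jaws, within the pads' length; the fingertips stand 19 mm ahead of it and the grasp point (between the pads) is the TCP (bot.tip_reach is the distance from the TCP to the fingertips, in mm); z points along the fingers, y is the line along which they close (so a half turn about z gives the same grasp; the last joint's range is limited). The gripper opens to 85 mm and grips with 20 to 120 N. Pads are 22 mm wide; open, the fingers measure 114 mm over their backs; the gripper's body (76 mm by 85 mm) begins 54 mm behind the grasp point. The pads swing forward as they close: fully open they stand 13 mm farther back than shut.
Start: joints at [-1.193, 0.3, 1.521, -0, 1.321, -0.067], TCP at [236.645, -496.477, 250.281] pointing down, gripper open.
Joint ranges: [-3.03, 3.03], [-0.79, 2.21], [0.23, 2.52], [-1.04, 4.18], [0, 3.07], [-2.55, 2.55]. Speed limits (rad/s): [2.22, 2.22, 2.57, 3.14, 3.14, 3.14].

## Interface

Orientations are given as a unit quaternion [w, x, y, z].
In Python, from rig import bot gives the robot as it stands. Calls block until the motion is done:
- bot.move_to(position, orientation): joint-space move of the TCP to a pose.
- bot.servo_line(position, attitude=None, speed=150, until_force=None): straight line of the TCP; attitude=None keeps the orientation; speed is the mean speed in mm/s. With until_force (N) it stops when the force on the tool has changed by that much, and returns True; else False.
- bot.move_joints(angles): joint-space move.
- bot.move_gripper(opening, grip_force=None): finger opening in mm; grip_force is the grip in N (None keeps the last); returns when the fingers have stopped.
- bot.dwell(seconds).
- bot.ik(position, orientation): joint angles nearest the present ones, or None.
- bot.read_state(): the state.
- bot.read_camera(name): name is "side" or "top"; returns a dict with "image" (384x512x3 uint8, blue, green, red), "depth" (384x512 float32, mm along the optical axis (not along the pixel's ray), 0 where there is no reading), "fovy" (degrees; the focal length in pixels is half the picture's height over the tangent of half this angle, whatever the lens; pixels are square), "cx", "cy" (the principal point, pixels), "eye" and "attitude" of the camera in the world. Camera axes: x right, y down, z forward; pixel columns grow to the right and rows downward; lengths in mm; the calibration is good to about 2 mm. A picture is of the moment at which its call begins.
A pose or a line that the arm cannot do raises bot.MotionError and nothing moves.
- bot.finish_job(): hands the job in; it is judged then, once.
The state is a dict: "clock": time; "joint_positions": joint angles; "qvel": joint speeds; "effort": joint torques, N m; "ee_pos": TCP position; "tool_rot": TCP orientation; "ft_force": force on the tool from outside, world axes, zero at the start; "moment": the same for the moment, N m; "grip_width": finger opening in mm; "grip_force": force on a finger pad.
Only numpy, scipy, OpenCV 4.12 (cv2) and the standard library are available. Lean on these libraries where they do the work, as an engineer would, in place of code of your own. Each camera call takes 0.05 s, during which the arm holds its last target. There are 200 camera calls.

## Task

Take the T-handled puller rod from the wooden block, screw it clockwise into the tapped plug in the top of the sump pump until its collar sits snug on the plug, using only a light push. Then draw the plug straight up out of its bore and set it down gently, upright and with the puller still screwed in, in the grey parts tray. Leave the other things on the table alone.

Things in the scene. Friction and masses are not known exactly. Their poses are not given: they have to be found in the camera images.
- puller: Steel puller rod, 100 mm long, 250 g, upright in one hole of the wooden block; the only rod with a bar handle. Origin: centre of its lower tip; z up the rod. Round shank 16 mm thick. 3.5 mm above the tip a cross pin 5 mm thick sticks out both ways along the rod's x axis, 28 mm over its ends: these two lugs engage the thread.
- puller_bar (a point): Centre of the puller's T-handle, 90 mm above its tip: a flat steel bar along the rod's x axis, 80 mm long, 14 mm thick (y), 20 mm high. Axes as the puller's. Half screwed in, the rod stands by itself, so the bar can be let go and gripped again to turn further.
- puller_collar (a point): Centre of the underside of the puller's collar, 18.5 mm above its tip: a disc 44 mm across, 6 mm thick, resting on the block at the start.
- plug: Steel plug, 56 mm diameter, 30 mm high, 240 to 390 g, on the floor of the pump's bore, top face 2 mm below the pump's top. Origin: centre of its underside; z up. Any yaw. Rubber pads in the bore grip it: drawing it out takes about 10 to 20 N. Collar seated: the puller's tip is 11.5 mm above this origin. Contact forces between puller and plug adding up to over 80 N are damage.
- plug_mouth (a point): Centre of the plug's top face: mouth 34 mm wide, hole 24 mm deep, right-hand double thread: two helical ledges (4 mm thick, inner diameter 21 mm), lead 24 mm, start unmarked. Lowered in, the lugs land on a ledge with the collar 5 to 17 mm up; turned clockwise with about 5 N of push the rod sinks 3.8 mm a rad: collar down after 1.2 to 4.4 rad, about 0.7 rad more till torque rises (snug).
- pump: Grey ribbed upright sump pump, fixed on the table, 148 mm diameter, 115 mm high, with a short outlet pipe on its +x side reaching 103 mm from the axis at 45 mm height. Origin: centre of its underside; z up. The bore in the middle of its top is 60 mm wide and 32 mm deep (floor 83 mm above the table), vertical.
- block: Wooden block fixed on the table, 232 x 62 x 40 mm, long along its x axis, with three holes in a row 75 mm apart (square, 32 mm wide, right through), each holding one rod with its collar on the block. Origin: centre of its underside. The puller's handle bar lies roughly across the row.
- ball_rod: Another steel rod in the block with a black 28 mm ball on top, its tip as origin; 82 mm long. Leave alone.
- plain_rod: Another steel rod in the block with a 22 mm thick round head, its tip as origin; 75 mm long. Leave alone.
- tray: Grey open plastic parts tray fixed on the table, 170 (x) x 150 (y) x 26 mm, walls and floor 4 mm thick. Origin: centre of its underside.
- blank_cap: Loose steel blank cap, 56 mm diameter, 26 mm high, no hole, beyond the pump. Bystander.
- jar: Glass jar, 90 mm diameter, 130 mm high, far side. Bystander.
- tin: Tin can, 68 mm diameter, 100 mm high, far side. Bystander.
- wrench: Steel wrench 170 mm long, 8 mm thick, lying in front of the pump. Bystander.
- rubber_foot: Black rubber foot, a disc 60 mm across and 22 mm high, in front of the pump. Bystander.
Not all that is in view belongs to the job. What is shaped like the puller but red is not meant.

How it is judged:
By the outcome, as a careful person would: the job done as asked, in the order asked, and still so for the second after the job is handed in, with the robot touching nothing.
It also fails if it takes over 72 s, if anything falls off the work surface, if the arm or the gripper's body presses on something with over 40 N, if the wrist force passes 120 N, or if a joint passes its speed limit or range.

## Working session

There is one attempt and no reset: what is moved stays moved. The work goes in short steps, each a Python script; the robot and the scene stay as the last script left them, time stands still between calls to the robot, and variables do not carry over. Pictures are saved under pics/ and viewed, at most 10 in all, crops included, and the job is handed in when it is done.

```bash
mkdir -p pics; ls; python3 - <<'E'
from rig import bot
import cv2,numpy as np
for n in("top","side"):
    c=bot.read_camera(n); cv2.imwrite(f"pics/{n}0.png",cv2.resize(c["image"],(800,600),interpolation=cv2.INTER_CUBIC)); np.savez(f"pics/{n}0.npz",**{k:np.array(v) for k,v in c.items()})
    print(n,c["fovy"],c["cx"],c["cy"],c["eye"],c["attitude"])
s=bot.read_state();print(s)
E
```

```text
pics
top 55.643013295048696 250.59541480504757 202.50403234077598 [ 446.50334107   66.67794177 1114.73409834] [ 0.03238362 -0.69715691  0.71520119 -0.03756065]
side 45.69691962589681 260.2206865584338 193.19993991358166 [ 65.0491954  711.19097278 656.96160801] [ 0.14245433 -0.2792989   0.8410184  -0.44089335]
{'clock': 0.1, 'joint_positions': array([-1.19258607e+00,  3.00426122e-01,  1.52150556e+00,  9.59859478e-06,
        1.32072273e+00, -6.66307010e-02]), 'qvel': array([-0.00067888, -0.00118321, -0.00130665,  0.00019934, -0.00071794,
       -0.00046815]), 'effort': array([ 3.12025273e-03, -5.44377530e+01, -3.62369621e+01, -1.28991772e-05,
        3.00993990e-03,  3.89598711e-05]), 'ee_pos': array([ 236.58687363, -496.30493342,  249.77792784]), 'tool_rot': array([-5.25171912e-04,  9.75366496e-01,  2.20589928e-01, -7.77784343e-05]), 'ft_force': array([-0.49511889, -0.30104157,  0.11154401]), 'moment': array([-0.02104406, -0.00093387,  0.00511738]), 'grip_force': 0.0, 'grip_width': 85.32678808494657}
```

View pics/top0.png

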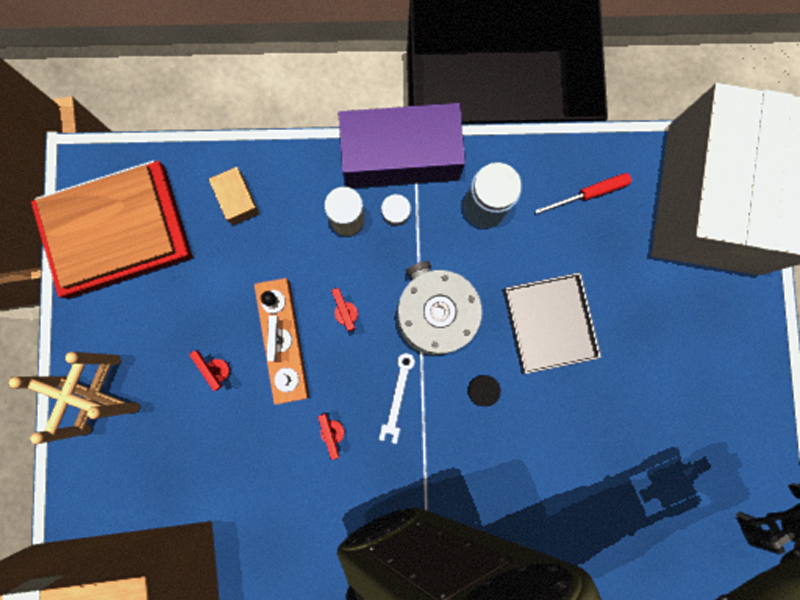

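View pics/side0.png

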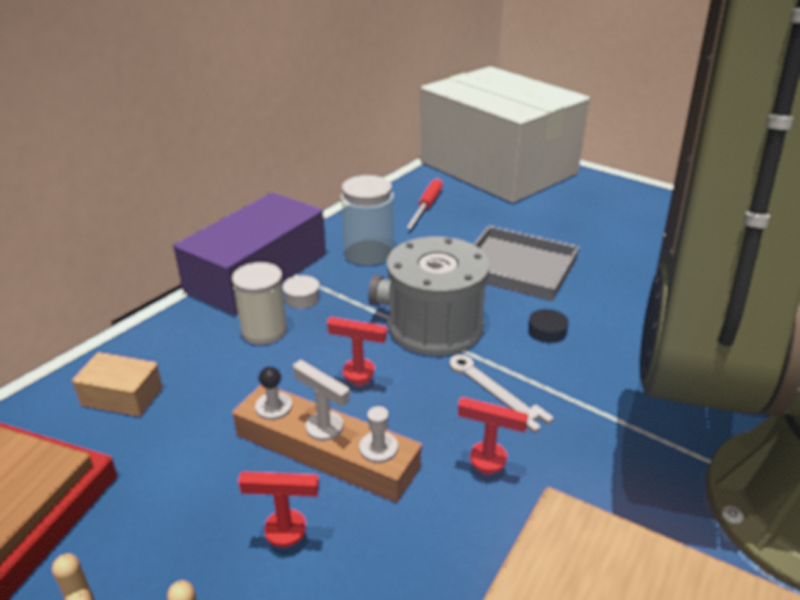

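Top view (800x600): the wooden block is at (280,340). The ball rod is at (270,299), the plain rod at (287,380), and the steel T-bar runs (275,317)-(270,360). Red T-shapes are at (343,310), (212,370) and (332,435). The pump is at (440,312), the tray at (552,322). The steel T in the middle hole of the block fits, as it is the only non-red bar handle and the only one in the block. The bar runs along the row rather than across it, so I'll measure its angle.

```bash
cat > cam.py <<'E'
import numpy as np,cv2
from scipy.spatial.transform import Rotation as R
def rot(c): q=np.array(c["attitude"]); return R.from_quat([q[1],q[2],q[3],q[0]]).as_matrix()
def foc(c): return c["image"].shape[0]/2/np.tan(np.radians(float(c["fovy"]))/2)
def cloud(c):
    h,w=c["depth"].shape;u,v=np.meshgrid(np.arange(w),np.arange(h));d=c["depth"];f=foc(c)
    P=np.stack([(u-c["cx"])/f*d,(v-c["cy"])/f*d,d],-1)@rot(c).T+c["eye"]; P[d<=0]=np.nan; return P
def plane(c,uv,z):
    uv=np.atleast_2d(uv).astype(float);f=foc(c)
    r=np.c_[(uv[:,0]-c["cx"])/f,(uv[:,1]-c["cy"])/f,np.ones(len(uv))]@rot(c).T
    return c["eye"]+r*((z-c["eye"][2])/r[:,2])[:,None]
def proj(c,p):
    q=(np.atleast_2d(p)-c["eye"])@rot(c);f=foc(c);return np.c_[q[:,0]/q[:,2]*f+c["cx"],q[:,1]/q[:,2]*f+c["cy"]]
E
python3 - <<'E'
from cam import *
for n in("top","side"):
    c=dict(np.load(f"pics/{n}0.npz"));P=cloud(c);Z=P[...,2];im=c["image"].astype(int)
    print(n)
    sat=im.max(-1)-im.min(-1)
    pu=plane(c,[281,200] if n=="top" else [280,170],115)[0]
    D=np.hypot(P[...,0]-pu[0],P[...,1]-pu[1])
    tab=Z[(D>110)&(D<200)&(abs(Z)<12)];print("pump guess",pu,"table z",np.nanmedian(tab))
    m=(D<95)&(abs(Z-115)<8)
    k=cv2.findContours(m.astype(np.uint8),0,1)[0];k=max(k,key=cv2.contourArea)
    w=plane(c,cv2.convexHull(k)[:,0],115);ctr,r=cv2.minEnclosingCircle(w[:,:2].astype(np.float32))
    A=np.c_[2*w[:,:2],np.ones(len(w))];s=np.linalg.lstsq(A,(w[:,:2]**2).sum(1),rcond=None)[0]
    print("pump top",s[:2],np.sqrt(s[2]+s[:2]@s[:2]),np.nanmedian(Z[m]))
    g=plane(c,[174,216] if n=="top" else [205,244],111)[0]
    D=np.hypot(P[...,0]-g[0],P[...,1]-g[1])
    m=(D<60)&(Z>97)&(Z<130)&(sat<40)
    nl,L,st,ce=cv2.connectedComponentsWithStats(m.astype(np.uint8));i=1+np.argmax(st[1:,4]);m=L==i
    uv=np.argwhere(m)[:,::-1]
    w=plane(c,uv,121.5)[:,:2].astype(np.float32) if n=="top" else P[m][:,:2].astype(np.float32)
    print("bar",len(w),np.percentile(P[m][:,2],[10,50,90]),cv2.minAreaRect(w),P[m].mean(0))
    rc=plane(c,[352,206] if n=="top" else [340,168],26)[0];D=np.hypot(P[...,0]-rc[0],P[...,1]-rc[1])
    m=(D<125)&(Z>0)&(Z<32)&(sat<45)
    m=cv2.morphologyEx(m.astype(np.uint8),cv2.MORPH_OPEN,np.ones((3,3)))
    k=max(cv2.findContours(m,0,1)[0],key=cv2.contourArea)
    print("tray",cv2.minAreaRect(plane(c,k[:,0],26)[:,:2].astype(np.float32)),np.nanmedian(Z[D<30]))
c=dict(np.load("pics/top0.npz"));I=c["image"]
a=cv2.resize(I[165:265,145:225],(400,500),interpolation=2);b=cv2.resize(I[170:230,250:315],None,fx=6,fy=6,interpolation=2)
o=np.zeros((500,800,3),np.uint8);o[:,:400]=a;o[:360,405:795]=b;cv2.imwrite("pics/crop1.png",o)
E
```

```text
top
pump guess [550.49018239 -26.14987988 115.        ] table z -0.7017200026391492
pump top [553.89372058 -26.49478468] 73.46899677241575 113.80457944254204
bar 173 [111.56587036 119.92732112 122.74764095] ((513.4039306640625, 267.70550537109375), (16.17823600769043, 77.03289794921875), 86.39320373535156) [513.56229231 268.40542165 118.63872454]
tray ((535.532470703125, -248.96694946289062), (170.38311767578125, 155.16456604003906), 10.634718894958496) 2.813968439781661
side
pump guess [545.4920571  -17.90906954 115.        ] table z -0.6019405510426736
pump top [548.31489788 -22.6892033 ] 76.77363762447168 113.9539304571374
bar 476 [105.93539266 118.53925941 121.64273728] ((510.6453552246094, 269.815185546875), (16.343128204345703, 80.63152313232422), 85.89897155761719) [507.37117559 272.80738248 115.5963539 ]
tray ((526.4622802734375, -235.32615661621094), (174.65220642089844, 184.3188934326172), 10.597585678100586) 3.085723857622611
```

View pics/crop1.png

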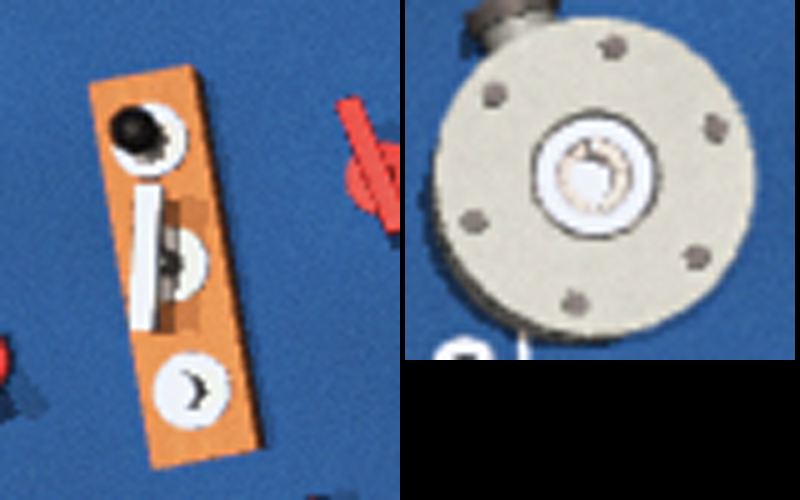

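Left crop: the ball rod (135,130), steel T-bar (147,257) and plain rod (192,390), so the T-bar is the puller, and its bar lies almost along world x. Right crop: the plug with its threaded mouth is centred in the pump at (595,175). Next I'll refine the centres and go to hover.

```bash
cat > h.py <<'E'
from rig import bot
from cam import *
def Q(phi): return [0,np.cos(phi/2),np.sin(phi/2),0]
def st():
    s=bot.read_state();print("t%.1f"%s["clock"],"p",np.round(s["ee_pos"],1),"F",np.round(s["ft_force"],1),"M",np.round(s["moment"],2),"w%.1f g%.0f j6 %.2f"%(s["grip_width"],s["grip_force"],s["joint_positions"][5]));return s
E
python3 - <<'E'
from h import *
for n in("top","side"):
    c=dict(np.load(f"pics/{n}0.npz"));P=cloud(c);Z=P[...,2];im=c["image"].astype(int);sat=im.max(-1)-im.min(-1)
    g=np.array([512,268]);D=np.hypot(P[...,0]-g[0],P[...,1]-g[1])
    for th in(114,117):
        m=((D<55)&(Z>th)&(Z<130)&(sat<40)).astype(np.uint8)
        nl,L,s,ce=cv2.connectedComponentsWithStats(m);m=L==1+np.argmax(s[1:,4])
        print(n,th,m.sum(),cv2.minAreaRect(plane(c,np.argwhere(m)[:,::-1],121.5)[:,:2].astype(np.float32)))
    # bore/plug: bright disc inside pump top
    D=np.hypot(P[...,0]-552,P[...,1]+25);u=proj(c,[552,-25,114])[0]
    gray=im.min(-1);yy,xx=np.mgrid[:384,:512];near=np.hypot(xx-u[0],yy-u[1])<16
    print("gray stats",np.percentile(gray[near],[5,50,75,95]))
    m=(near&(gray>225)).astype(np.uint8)
    k=max(cv2.findContours(m,0,1)[0],key=cv2.contourArea);h=cv2.convexHull(k)[:,0]
    w=plane(c,h,113)[:,:2];A=np.c_[2*w,np.ones(len(w))];s=np.linalg.lstsq(A,(w**2).sum(1),rcond=None)[0]
    print("plug",s[:2],"r",np.sqrt(s[2]+s[:2]@s[:2]))
bot.move_to([512,268,220],Q(np.pi-.063));st()
E
```

```text
top 114 150 ((513.41650390625, 268.7029113769531), (14.217368125915527, 76.91271209716797), 86.4985580444336)
top 117 136 ((513.4429931640625, 269.14581298828125), (13.298371315002441, 76.92971801757812), 86.39320373535156)
gray stats [126. 206. 217. 241.]
plug [553.91948371 -26.70703966] r 25.61395799845382
side 114 303 ((508.1011962890625, 272.78009033203125), (18.52903175354004, 83.1796646118164), 86.2166748046875)
side 117 267 ((508.7146911621094, 271.93658447265625), (16.4703426361084, 81.81996154785156), 86.60030364990234)
gray stats [137. 174. 177. 207.]Traceback (most recent call last):
  File "<stdin>", line 14, in <module>
ValueError: max() iterable argument is empty
```

```bash
python3 - <<'E'
from h import *
f=np.pi-.063
bot.move_to([511.5,270,200],Q(f));st()
print(bot.servo_line([511.5,270,112],speed=100,until_force=8));st()
bot.move_gripper(30);bot.move_gripper(10,40);s=st()
c=bot.read_camera("top");cv2.imwrite("pics/grip.png",cv2.resize(c["image"][140:280,110:270],(800,700))[:600])
bot.servo_line([511.5,270,142],speed=60);s=st()
E
```

```text
t3.0 p [511.8 269.4 200.1] F [ 0.2 -0.1  0.4] M [-0.   -0.02  0.02] w85.5 g0 j6 -1.09
False
t4.0 p [511.8 270.1 112.7] F [-0.7  0.5 -0.3] M [-0.01 -0.03  0.01] w85.5 g0 j6 -1.09
t4.9 p [511.5 269.9 112. ] F [-1.3 -0.7  0.2] M [-0.18  0.02 -0.04] w14.4 g39 j6 -1.09
t5.6 p [511.4 270.  142. ] F [-0.7 -0.1 -2. ] M [ 0.    0.02 -0.01] w14.0 g39 j6 -1.09
```

View pics/grip.png

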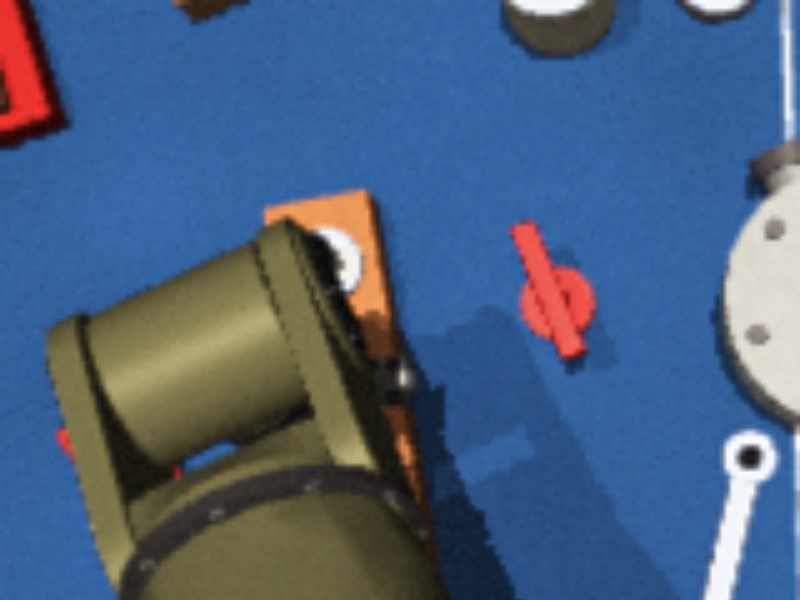

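The arm is over the block, bar gripped (width 14.0), and the ball rod at (340,260) is undisturbed. The 2 N rise in load shows the puller is lifted. Next I'll hover over the plug.

```bash
python3 - <<'E'
from h import *
f=np.pi-.063
bot.servo_line([511.5,270,250],speed=150)
bot.move_to([551.5,-25.5,240],Q(3.90));s=st()
bot.dwell(.3)
c=bot.read_camera("side");np.savez("pics/side1.npz",**{k:np.array(v) for k,v in c.items()});u=proj(c,[551.5,-25,160])[0];print(u, proj(c,[551.5,-25.5,150])[0],proj(c,[551.5,-25.5,168.5])[0])
x,y=u.astype(int);cv2.imwrite("pics/hov.png",cv2.resize(c["image"][y-50:y+50,x-65:x+65],(780,600),interpolation=2))
E
```

```text
t7.7 p [551.5 -24.9 239.7] F [ 0.5 -0.3 -3. ] M [ 0.01  0.06 -0.04] w14.2 g39 j6 -2.44
[280.21688441 150.47256568] [280.20163044 154.31728238] [280.4680341  147.00491304]
```

View pics/hov.png

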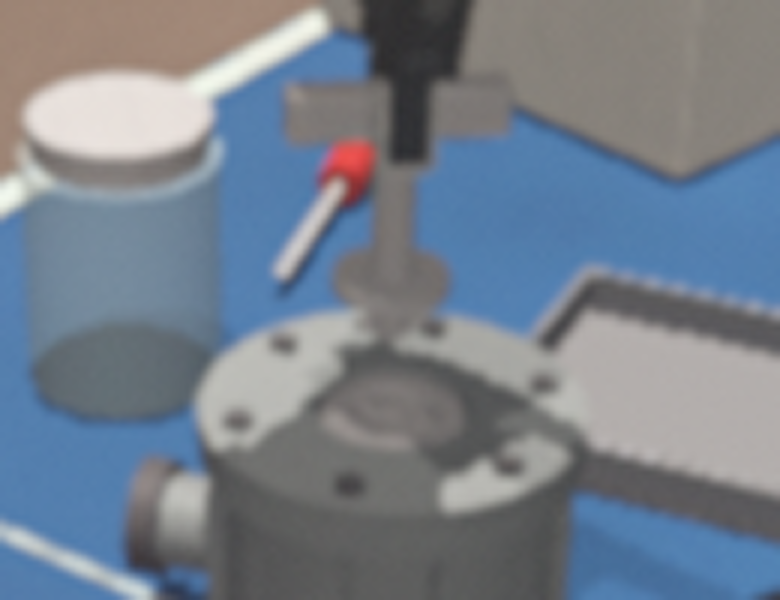

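The view shows the puller held upright over the plug: collar at crop (391,278), plug at (394,403). The lateral mismatch is about 2 mm, so I'll put numbers on it.

```bash
python3 - <<'E'
from h import *
a=dict(np.load("pics/side0.npz"));b=dict(np.load("pics/side1.npz"));t=dict(np.load("pics/top0.npz"))
P=cloud(b);Rm=rot(b);print("right",Rm[:,0])
D=np.hypot(P[...,0]-551,P[...,1]+25)
def row(name,m,c):
    for v in range(c-6,c+7):
        xs=np.where(m[v])[0]
        if len(xs):print(name,v,xs.min(),xs.max(),(xs.min()+xs.max())/2,end="; ")
    print()
m=(D<32)&(P[...,2]>140)&(P[...,2]<180)
k=max(cv2.findContours(m.astype(np.uint8),0,1)[0],key=cv2.contourArea);print(cv2.boundingRect(k))
row("col",m,146)
m2=(D<45)&(P[...,2]>200)&(P[...,2]<260);print("pred axis",[proj(b,[551.5,-25.2,z])[0] for z in (149,171,195,113)])
# pump in side0: silhouette via bright top face
im=a["image"].astype(int).min(-1);u=proj(a,[551.5,-25,113])[0].astype(int)
for v in range(u[1]-10,u[1]+11,2):print(v,im[v,u[0]-17:u[0]+18].tolist())
E
```

```text
right [-0.80339777 -0.59540536  0.00666863]
(270, 141, 21, 16)
col 141 275 284 279.5; col 142 273 287 280.0; col 143 271 288 279.5; col 144 271 289 280.0; col 145 270 289 279.5; col 146 270 290 280.0; col 147 270 289 279.5; col 148 271 289 280.0; col 149 271 289 280.0; col 150 272 288 280.0; col 151 273 287 280.0; col 152 276 285 280.5; 
pred axis [array([280.11101029, 154.76205124]), array([280.42719259, 146.05772197]), array([280.78128759, 136.30967658]), array([279.6101776 , 168.54970642])]
158 [119, 125, 151, 173, 178, 178, 177, 176, 177, 178, 177, 176, 176, 176, 176, 176, 176, 176, 176, 176, 176, 177, 177, 177, 177, 177, 177, 177, 177, 176, 177, 178, 177, 178, 178]
160 [174, 174, 176, 178, 178, 178, 178, 177, 177, 176, 174, 173, 168, 162, 160, 160, 158, 157, 158, 158, 159, 163, 167, 168, 171, 174, 175, 176, 176, 176, 176, 176, 177, 177, 178]
162 [177, 177, 178, 177, 177, 177, 176, 168, 159, 147, 141, 143, 150, 158, 169, 174, 176, 176, 177, 177, 175, 170, 163, 154, 143, 139, 147, 159, 167, 174, 176, 177, 176, 176, 176]
164 [176, 177, 176, 176, 175, 167, 153, 140, 150, 173, 191, 2
[... 678 characters left out ...]
 173, 172, 173, 174, 178, 187, 195, 202, 208, 207, 201, 191, 183, 180, 181, 185, 194, 204, 210, 213, 214, 213, 211, 206, 198, 187, 179, 173, 173, 174, 174, 174]
174 [174, 173, 172, 172, 172, 173, 173, 173, 173, 173, 175, 179, 182, 187, 191, 195, 198, 199, 200, 201, 200, 197, 194, 190, 187, 183, 179, 176, 175, 174, 174, 173, 173, 173, 173]
176 [173, 172, 172, 172, 173, 173, 173, 175, 176, 175, 173, 173, 172, 172, 173, 173, 173, 173, 173, 173, 174, 174, 174, 173, 174, 174, 173, 174, 174, 173, 173, 174, 175, 173, 165]
178 [173, 173, 173, 173, 173, 173, 173, 173, 170, 163, 158, 157, 160, 166, 171, 173, 172, 172, 173, 173, 173, 174, 173, 174, 174, 174, 174, 173, 173, 173, 174, 174, 175, 173, 160]
```

```bash
python3 - <<'E'
from h import *
x,y=551.75,-27.2
bot.servo_line([x,y,212],speed=60);bot.dwell(.3);st()
print(bot.servo_line([x,y,188],speed=12,until_force=4));st()
bot.dwell(.2);st()
E
```

```text
t8.9 p [551.8 -27.2 212.2] F [ 0.1 -0.6 -2.9] M [ 0.01  0.09 -0.  ] w13.8 g39 j6 -2.44
True
t10.4 p [551.7 -27.2 192.2] F [-0.8 -0.4  4.6] M [-0.05  0.06 -0.  ] w14.0 g39 j6 -2.44
t10.6 p [551.7 -27.3 192.2] F [-0.9 -0.6  6.3] M [-0.03  0.06  0.05] w14.0 g40 j6 -2.44
```

It landed inside the hole with the collar about 7 mm above the plug and low side force. Now to screw with force control.

```bash
cat > screw.py <<'E'
from h import *
import sys
def screw(phi,ax,s,z,zend,maxturn,tgt=2.3,mlim=0.2):
    F0=None;turn=0
    while turn<maxturn:
        S=bot.read_state();F=S["ft_force"];M=S["moment"][2]
        if turn>.5 and abs(M-M0)>mlim: print("TORQUE");break
        if turn==0:M0=M
        if int(round(turn/.1))%3==0:print("turn %.2f z %.1f"%(turn,S["ee_pos"][2]),np.round(F,1),"Mz %.2f"%M,"t%.1f"%S["clock"])
        d=.1 if S["ee_pos"][2]>zend+1.5 else .06
        z+=np.clip(.08*(F[2]-tgt),-.4,.4)-(3.8*d if S["ee_pos"][2]>zend+.4 else 0)
        z=max(z,S["ee_pos"][2]-1.5)
        ax=ax+np.clip(.05*F[:2],-.1,.1)*(abs(F[:2])>1.5)
        phi-=d;turn+=d
        p=ax+s*np.array([np.cos(phi),np.sin(phi)])
        bot.servo_line([p[0],p[1],z],Q(phi),speed=8)
        if max(abs(F))>25:print("HIGH F");break
    st();print("phi",phi,"ax",ax,"z",z,"turn",turn)
E
python3 - <<'E'
from screw import *
screw(3.90,np.array([552.8,-26.2]),1.4,192.2,185.0,2.9)
E
```

```text
turn 0.00 z 192.2 [-0.9 -0.6  6.3] Mz 0.05 t10.6
turn 0.30 z 191.3 [-0.8 -1.   1.7] Mz -0.01 t11.3
turn 0.60 z 190.0 [ 0.2 -0.1  2.2] Mz 0.03 t12.1
turn 0.90 z 188.8 [-0.3 -1.2  2. ] Mz 0.01 t12.8
turn 1.20 z 187.5 [-1.1 -0.5  1.8] Mz 0.02 t13.6
turn 1.50 z 186.3 [0.5 0.6 1.7] Mz -0.04 t14.3
turn 1.80 z 185.3 [1.2 0.9 1.7] Mz -0.00 t15.6
turn 2.10 z 184.9 [-0.7  1.2  2.2] Mz 0.04 t16.8
turn 2.40 z 184.8 [ 1.  -0.2  2.7] Mz -0.01 t18.1
turn 2.70 z 184.8 [ 0.1 -0.5  2.6] Mz -0.02 t19.3
t20.3 p [553.6 -25.  184.7] F [2.3 0.1 3. ] M [-0.05 -0.4  -0.  ] w13.6 g39 j6 0.50
phi 0.9599999999999973 ax [552.8        -26.19758899] z 184.6573117934919 turn 2.9400000000000013
```

The collar is down at z≈184.8. I'll turn on until the torque rises.

```bash
sed -i 's/turn>.5 and/turn>.1 and/; s/turn==0:M0=M/turn==0:M0=0/; s/turn>.1 and abs(M-M0)/turn>.1 and abs(M)/; s/%3==0/%1==0/' screw.py; python3 - <<'E'
from screw import *
screw(.96,np.array([552.8,-26.2]),1.4,184.65,190.0,1.0)
E
```

```text
turn 0.00 z 184.7 [2.3 0.1 3. ] Mz -0.00 t20.3
turn 0.06 z 184.8 [-0.5 -0.3  2.4] Mz 0.01 t20.6
turn 0.12 z 184.7 [-1.   0.9  2.7] Mz 0.06 t20.8
turn 0.18 z 184.7 [1.6 1.3 2.9] Mz 0.16 t21.1
turn 0.24 z 184.8 [ 4.  -0.2  0.8] Mz 0.14 t21.3
turn 0.30 z 184.7 [ 2.1 -1.9  2.6] Mz 0.14 t21.6
turn 0.36 z 184.7 [ 2.3 -1.2  2.3] Mz 0.06 t21.8
turn 0.42 z 184.7 [ 2.6 -1.5  2.1] Mz 0.16 t22.1
turn 0.48 z 184.7 [ 2.4 -1.   3.4] Mz 0.18 t22.3
TORQUE
t22.6 p [554.7 -25.7 184.7] F [ 2.2 -1.3  2.1] M [-0.46 -0.44  0.21] w14.0 g41 j6 1.04
phi 0.4199999999999996 ax [553.48153122 -26.29690284] z 184.76695082427392 turn 0.54
```

```bash
python3 - <<'E'
from h import *
bot.move_gripper(8,80);s=st();x,y=s["ee_pos"][:2]
for z in (187,190,195,205,215,225):
    bot.servo_line([x,y,z],speed=15);st()
E
```

```text
t22.8 p [554.8 -25.7 184.8] F [ 2.5 -1.5  3.8] M [-0.44 -0.43  0.36] w13.0 g78 j6 1.04
t23.1 p [554.2 -25.6 185.9] F [  1.6  -0.7 -13.4] M [-0.13 -0.42  0.11] w12.9 g78 j6 1.04
t23.5 p [554.4 -25.6 189.7] F [ -1.5   0.2 -13.6] M [0.13 0.14 0.06] w12.9 g78 j6 1.04
t23.9 p [555.  -25.7 195.5] F [-0.9 -0.  -7.8] M [0.14 0.2  0.07] w12.7 g79 j6 1.04
t24.8 p [555.1 -25.8 205.7] F [ 0.9 -0.2 -3.3] M [-0.02 -0.1   0.04] w13.1 g79 j6 1.04
t25.6 p [554.7 -25.7 214.9] F [ 0.6  0.3 -6.6] M [ 0.06 -0.04  0.03] w12.9 g79 j6 1.04
t26.4 p [554.7 -25.7 224.9] F [-0.1  0.3 -6.7] M [0.   0.04 0.03] w12.8 g79 j6 1.04
```

The load is 6.7 N, so the plug is out with the puller. Off to the tray.

```bash
python3 - <<'E'
from h import *
bot.servo_line([554.7,-25.7,250],speed=80)
bot.servo_line([534,-247,250],Q(.42),speed=120);bot.dwell(.3)
bot.servo_line([534,-247,130],speed=70);bot.dwell(.3);st()
c=bot.read_camera("side");u=proj(c,[534,-247,60])[0].astype(int);x,y=u
cv2.imwrite("pics/tray.png",cv2.resize(c["image"][max(y-60,0):y+60,x-80:x+80],(800,600),interpolation=2))
E
```

```text
t31.3 p [ 534.  -247.   130.1] F [ 0.6 -0.  -6. ] M [ 0.  0. -0.] w12.7 g79 j6 0.66
```

View pics/tray.png

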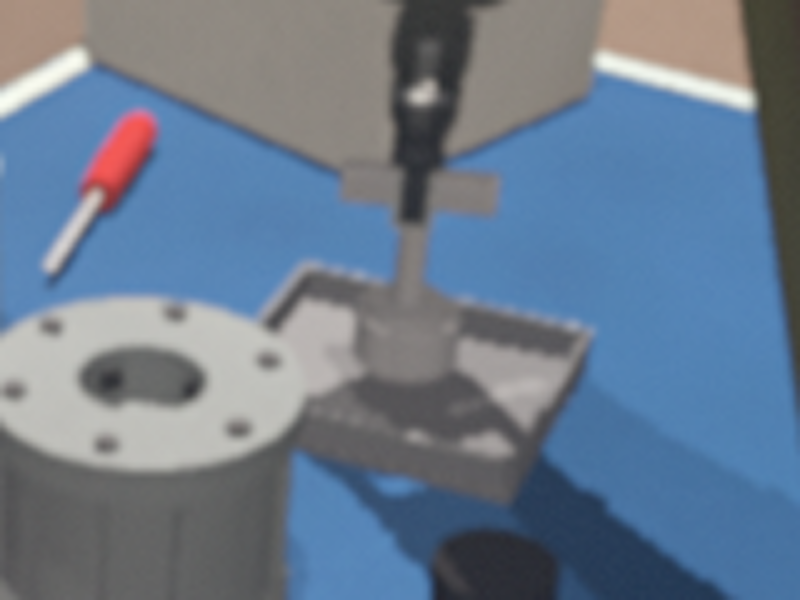

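The plug hangs on the puller over the tray centre (crop 410,340), with the bore empty at (145,375). Now set it down gently.

```bash
python3 - <<'E'
from h import *
bot.servo_line([534,-247,110],speed=30);bot.dwell(.2);st()
print(bot.servo_line([534,-247,101],speed=6,until_force=3));s=st();bot.dwell(.2);s=st()
E
```

```text
t32.4 p [ 534.1 -247.1  110.2] F [ 1.  -0.9 -5.6] M [ 0.01 -0.01  0.03] w13.0 g79 j6 0.66
True
t33.2 p [ 534.  -246.9  105.8] F [-0.5  1.5  7.2] M [ 0.12 -0.   -0.02] w12.5 g81 j6 0.66
t33.4 p [ 534.  -246.9  105.8] F [0.2 1.1 6.6] M [0.15 0.   0.01] w13.0 g81 j6 0.66
```

```bash
python3 - <<'E'
from h import *
bot.servo_line([534,-247,106.0],speed=6);st()
bot.move_gripper(13.5,20);bot.move_gripper(45);bot.dwell(.2);st()
bot.servo_line([534,-247,260],speed=100)
bot.move_to([300,-480,260],Q(.42));bot.dwell(.3);st()
o=[]
for n in("side","top"):
    c=bot.read_camera(n);x,y=proj(c,[534,-247,60])[0].astype(int);o.append(cv2.resize(c["image"][y-60:y+60,x-40:x+40],(400,600),interpolation=2))
    if n=="top":
        P=cloud(c);D=np.hypot(P[...,0]-534,P[...,1]+247);m=(D<60)&(P[...,2]>90);print(m.sum(),np.nanmedian(P[m],0))
cv2.imwrite("pics/end.png",np.hstack(o))
E
```

```text
t33.8 p [ 534.  -247.   105.9] F [ 0.6  0.6 -1.7] M [-0.02 -0.16  0.03] w12.3 g79 j6 0.66
t34.7 p [ 534. -247.  106.] F [ 0.5 -0.1 -0.5] M [-0.02 -0.01  0.01] w45.0 g0 j6 0.66
t37.9 p [ 300.5 -479.7  260. ] F [-0.5  0.1  0.3] M [-0.    0.03  0.04] w44.9 g0 j6 0.07
196 [ 531.33765008 -242.34298516  113.15198907]
```

View pics/end.png

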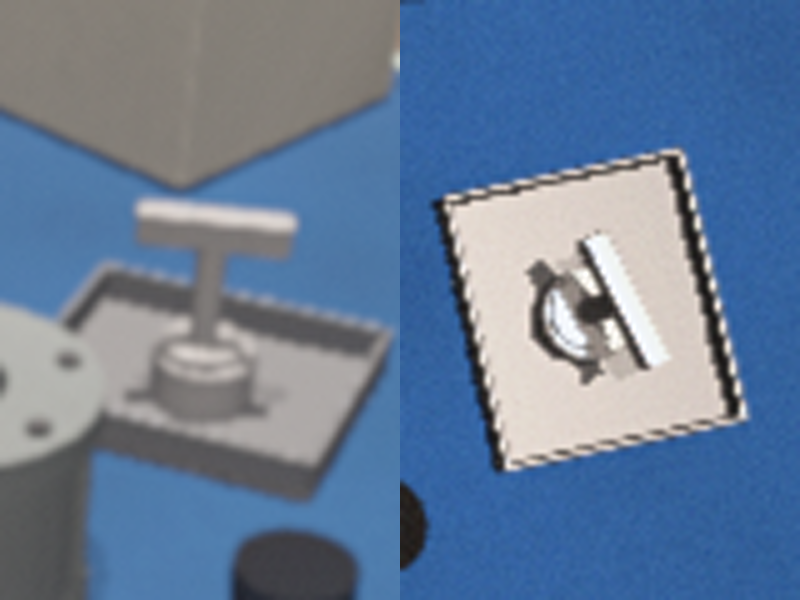

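The side and top crops show the plug upright near the tray centre, with the puller seated in it and the arm clear. Handing in.

```bash
python3 -c "
from rig import bot
print(bot.finish_job())"
```

```text
the job is handed in; nothing more can be done
None
```

The puller was screwed into the plug until snug; the plug was drawn out of the pump and set down upright in the grey tray with the puller still in it, and the job was handed in at about 38 s (no verdict came back).

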